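Lock the filter cover of a bench instrument with its flat-bladed key

ROBOT

A 7-joint arm with a two-finger parallel gripper is mounted at the origin on the work surface. World frame = base frame: x ahead of the robot, y to its left, z up, the work surface at z = 0. Lengths are in m, angles in rad, forces in N, time in s.
With the tool pointing down it reaches from about 0.35 to 0.9 m from the base axis. Payload 19.9 kg.
Tool frame: the origin (TCP) lies between the finger pads; the fingertips stand 19 mm ahead of it and the grasp point (between the pads) is the TCP; z points along the fingers, y is the direction in which the jaws open and shut (so a half turn about z gives the same grasp; the last joint's range is limited). The gripper opens to 94 mm and grips with 3 to 60 N. Pads are 16 mm wide; open, the fingers measure 119 mm over their backs; the gripper's body (75 mm by 177 mm) begins 78 mm behind the grasp point.
Start: joints at [1.185, 0.417, -0.01, 1.614, 0.005, 1.111, -0.053], TCP at [0.211, -0.588, 0.224] pointing down, gripper open.
Joint ranges: [-2.81, 2.81], [-0.39, 2.02], [-1.27, 1.25], [0.06, 2.57], [-1.19, 4.33], [0.19, 2], [-2.82, 2.82]. Speed limits (rad/s): [1.89, 1.89, 2.39, 2.39, 3.01, 3.01, 3.01].

INTERFACE

Orientations are given as a 3x3 rotation matrix whose columns are the frame's x, y, z axes.
In Python, from rig import robot gives the robot as it stands. Calls block until the motion is done:
- robot.move_ptp(position, orientation): joint-space move of the TCP to a pose.
- robot.move_linear(position, velocity=0.15, frame=None, threshold=None): straight line of the TCP; frame=None keeps the orientation; velocity is the mean speed in m/s. With threshold (N) it stops when the force on the tool has changed by that much, and returns True; else False.
- robot.goto_joints(angles): joint-space move.
- robot.gripper_to(opening): finger opening in m; the grip force is fixed at half the most; returns when the fingers have stopped.
- robot.pause(seconds).
- robot.ik(position, orientation): joint angles nearest the present ones, or None.
- robot.get_state(): the state.
- robot.grab_frame(name): name is "scene" or "top"; returns the picture (420x560x3 uint8, red, green, blue); there is no depth.
- robot.camera_info(name): a dict with "fx", "fy", "cx", "cy" (pixels), "rvec" (rotation vector, rad) and "tvec" (3), from world to camera coordinates, as OpenCV has them. Camera axes: x right, y down, z forward; pixel columns grow to the right and rows downward; lengths in m; the calibration is good to about 2 mm. A picture is of the moment at which its call begins. camera_info takes no time and is no camera call.
A pose or a line that the arm cannot do raises robot.PlanningError and nothing moves.
- robot.sign_off(): hands the job in, once; it reports no verdict.
The state is a dict: "time": time; "qpos": joint angles; "joint_vel": joint speeds; "effort": joint torques, N m; "ee_pos": TCP position; "tool_rot": TCP orientation; "force": force on the tool from outside, world axes, zero at the start; "moment": the same for the moment, N m; "opening": finger opening in m.
Only numpy, scipy, OpenCV 4.12 (cv2) and the standard library are available. Lean on these libraries where they do the work, as an engineer would, in place of code of your own. Each camera call takes 0.05 s, during which the arm holds its last target.

TASK

Take the yellow-handled key from its blue holder, put its blade into the slotted lock on top of the white instrument and turn the lock clockwise, gently, a quarter turn until it comes up against its stop (locked). Then stand the key back in its holder, fully home, and let go. Do not force the lock, turn it only with the key, and leave the other things on the bench as they are.

Things in the scene. Friction and masses are not known exactly. Their poses are not given: they have to be found in the camera images.
- case: White instrument, fixed, 220 (x) x 180 (y) mm, its flat grey top 97 mm above the bench; origin at the centre of its underside, x towards the louvred half of its top. The lock is in the other half, nearer the robot. Beside the lock's hole, 31 mm from its centre, a red dot (open) lies towards -x and a green dot (locked) towards +y.
- lock_hole (a point): Centre of the round hole in the instrument's top, level with that top; axes as the instrument's. THE LOCK FLOATS in this hole: at the start its centre is off this point by up to 3.5 mm in x and, independently, in y, which this reading does not show. It stays there until pushed sideways with about 6 N, and moves at most 4 mm either way from the hole's centre.
- lock_face (a point): Point fixed to the instrument, 9 mm above lock_hole: the level of the lock's top. The lock is a steel disc, 27 mm across, with a straight open-ended slot 4.8 wide, 6 mm deep. Sprung: pressing takes 1.2 N and 1 N more per mm, up to 6 mm; it pops up round a blade that finds the slot. Over 100 N between key and lock (all contact points added up; about 0.4 N m against the stop) damages it.
- lock (a joint): Turn of the lock, rad, clockwise from above: its slot lies at (instrument yaw - value). 0 = open, slot along the instrument's x; 1.571 = locked, slot along its y, at a firm stop. A red dot on the disc goes from the red mark to the green. Starts at 0.1 to 0.35. Turning takes 0.1 N m; it stays where left. The blade has 0.12 rad of play in the slot, so the lock lags behind it.
- key_grip (a point): Centre of the key's yellow handle, a block 30 (x) x 18 (y) x 46 (z) mm. The key starts upright, its z up. Below the handle are a 7 mm round shank and a flat steel blade 14 wide (x) x 3 thick (y) x 18 mm long. The blade's tip is 75 mm below this point on the same axis, the handle's underside 23 mm below it. About 80 g.
- key_tip (a point): Middle of the lower edge of the key's blade; axes as key_grip (x along the blade's width, y through its thickness).
- holder: Fixed blue key holder, a block 70 (x) x 60 (y) x 60 (z) mm with an upright through hole 20 (x) x 13 (y) mm in its middle; origin at the centre of its underside. The key hangs in it blade down, blade width along the holder's x (within 0.1 rad), handle resting on the block's top, tip 8 mm above the bench. Left or right of the instrument; the tube rack is on the other side.
- rack: Bystander, leave alone: green tube rack with capped tubes, 70 x 120 x 79 mm tall; origin at the centre of its underside.
- reagent: Bystander, leave alone: screw-cap bottle with a blue cap, 60 mm across, 130 mm tall; origin at the centre of its underside.
- jar: Bystander, leave alone: glass jar with a black cap, 56 mm across, 85 mm tall; origin at the centre of its underside.
- tub: Bystander, leave alone: clear open tub, 90 x 90 x 80 mm; origin at the centre of its underside.
- marker: Bystander, leave alone: blue and white marker pen lying flat, 140 mm long, 12 mm thick; origin 50 mm from its blue end.
- tipbox: Bystander, leave alone: orange pipette-tip box, 85 x 60 x 45 mm; origin at the centre of its underside.
Things that resemble listed ones, but are neither listed nor needed, are in the scene too. Of the things like the part that bears key_grip, leave any that is black or pink; of the rest the smaller one is meant.

How it is judged:
On the way, in this order (a step that is already met when the one before it is completed fails the run):
1. the key is lifted clear of its holder (height (world z) of key_tip above 0.07 m), for 0.1 s.
2. the key's blade turns the lock home against its stop (value of joint lock above 1.5 rad and horizontal distance between key_tip and lock_hole below 0.012 m and contact force between key and lock above 0.3 N), for 0.1 s.
At the end, for the whole second after the job is handed in: the lock is turned to within 0.07 rad of its stop (reads over 1.5) and the key stands upright (within 0.1 rad) in its holder, handle down on the block to within 4 mm, at rest and released (value of joint lock above 1.5 rad and horizontal distance between key_tip and holder below 0.01 m and z of key_tip in the frame of holder below 0.012 m and angle between key_grip's own z axis and vertical below 0.1 rad and linear speed of key below 0.02 m/s); the robot touches nothing.
It fails at once if the lock is forced: over 100 N between key and lock (contact force between key and lock above 100 N).
It fails at once if the robot itself pushes on the lock or the instrument (contact force between any of the fingers, the arm and case above 1 N).
It fails at once if a bystander is shifted more than 30 mm (distance of any of rack, reagent, jar, tub, marker, tipbox from where it was at the start of the episode above 0.03 m).
It fails at once if a bystander is tipped over (angle between any of rack, reagent, jar, tub, marker, tipbox's own z axis and vertical above 0.5 rad).
It also fails if it takes over 72 s, if anything falls off the work surface, if the arm or the gripper's body presses on something with over 40 N, if the wrist force passes 120 N, or if a joint passes its speed limit or range.

## Working session

There is one attempt and no reset: what is moved stays moved. The work goes in short steps, each a Python script; the robot and the scene stay as the last script left them, time stands still between calls to the robot, and variables do not carry over. Pictures are saved under pics/ and viewed, and the job is handed in when it is done.

```bash
ls; mkdir -p pics; python3 - <<'E'
from rig import robot
import cv2, numpy as np
for n in ("scene","top"):
    im=robot.grab_frame(n); cv2.imwrite(f"pics/{n}0.png",im[:,:,::-1]); print(n,robot.camera_info(n))
s=robot.get_state(); print(s)
E
```

```text
pics
scene {'fx': 495.94127736565775, 'fy': 495.94127736565775, 'cx': 281.37508168606746, 'cy': 209.1927886624549, 'rvec': array([ 1.78140567,  1.62875497, -0.71271421]), 'tvec': array([-0.02044115, -0.28248531,  1.62730079])}
top {'fx': 529.2751534199259, 'fy': 529.2751534199259, 'cx': 278.91374327339423, 'cy': 208.94579405166783, 'rvec': array([ 2.13857414, -2.15270464,  0.20815201]), 'tvec': array([-0.04292889,  0.55358067,  1.22506003])}
{'time': 0.1, 'qpos': array([ 1.18449965,  0.41788585, -0.01030986,  1.614075  ,  0.00469553,
        1.11072518, -0.0529922 ]), 'joint_vel': array([ 0.00075749, -0.00140674, -0.00090165, -0.00118898,  0.00029864,
       -0.00031875,  0.00117842]), 'effort': array([ 1.03991391e-03, -8.52583051e+01,  6.39378168e-01, -4.26699543e+01,
       -4.89815441e-02,  1.64110103e-02,  6.09305835e-05]), 'ee_pos': array([ 0.21114586, -0.58792694,  0.22392194]), 'tool_rot': array([[ 9.41137447e-01,  3.38023841e-01, -4.33684893e-04],
       [ 3.38024110e-01, -9.41136943e-01,  9.77644974e-04],
       [-7.76895653e-05, -1.06669425e-03, -9.99999428e-01]]), 'force': array([-0.20379131,  0.46809126, -1.04032226]), 'moment': array([ 0.02294687, -0.08191038,  0.01960353]), 'opening': 0.09411698904667334}
```

View pics/scene0.png

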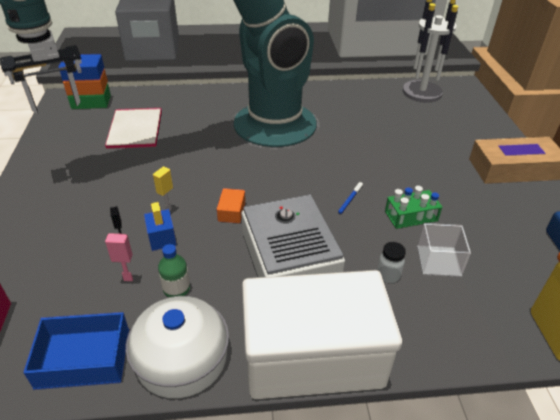

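View pics/top0.png

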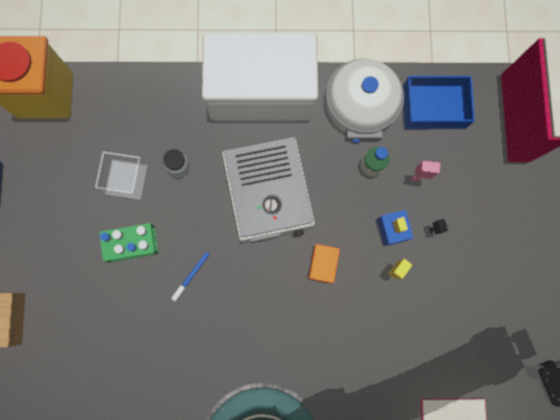

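The scene view shows the holder with the yellow key at about (160,225), a larger yellow decoy behind it at (163,180), and pink and black keys beside it. In the top view the holder is at (397,227), the key handle at (402,225), the lock at (271,205) and the reagent bottle at (375,160). I'll zoom in next.

```bash
cat > h.py <<'E'
from rig import robot
import cv2, numpy as np
class Cam:
    def __init__(s,n):
        c=robot.camera_info(n); s.K=np.array([[c['fx'],0,c['cx']],[0,c['fy'],c['cy']],[0,0,1.]])
        s.rv=c['rvec'];s.tv=c['tvec'];s.R=cv2.Rodrigues(c['rvec'])[0]; s.C=-s.R.T@c['tvec']
    def plane(s,uv,z):
        d=s.R.T@np.linalg.inv(s.K)@np.array([uv[0],uv[1],1.]); return s.C+d*(z-s.C[2])/d[2]
    def proj(s,p): return cv2.projectPoints(np.array(p,float).reshape(-1,3),s.rv,s.tv,s.K,None)[0].reshape(-1,2)
top=Cam("top"); sc=Cam("scene")
def tri(uvT,uvS):
    P=[c.K@np.c_[c.R,c.tv] for c in (top,sc)]
    X=cv2.triangulatePoints(P[0],P[1],np.array(uvT,float).reshape(2,1),np.array(uvS,float).reshape(2,1)); return (X[:3]/X[3]).ravel()
def crop(im,x0,y0,w,h,f,fn): cv2.imwrite(fn,cv2.resize(im[y0:y0+h,x0:x0+w,::-1],None,fx=f,fy=f,interpolation=cv2.INTER_CUBIC))
E
python3 - <<'E'
from h import *
t=cv2.imread("pics/top0.png")[:,:,::-1]; s=cv2.imread("pics/scene0.png")[:,:,::-1]
A=cv2.resize(t[130:250,215:325,::-1],(550,600),interpolation=cv2.INTER_CUBIC);cv2.imwrite("pics/a.png",A)
crop(t,340,140,120,150,4,"pics/b.png"); crop(s,95,150,120,150,4,"pics/c.png"); crop(s,230,180,120,110,5,"pics/d.png")
print(top.C,sc.C)
E
```

```text
[ 0.34123023 -0.0129897   1.30094571] [ 1.39626548 -0.12814299  0.87312411]
```

View pics/a.png

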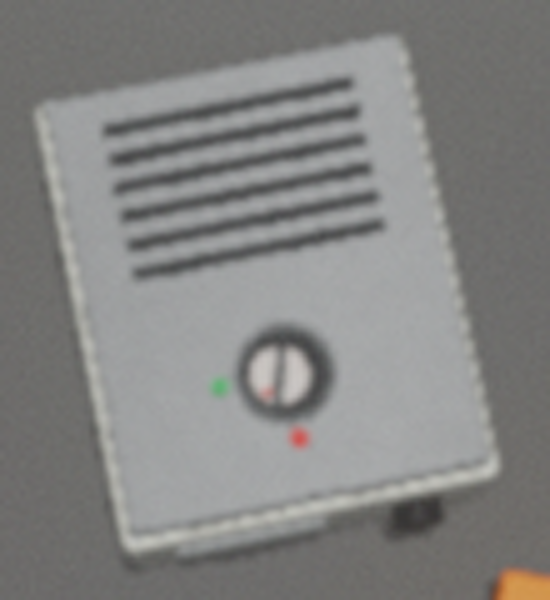

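View pics/b.png

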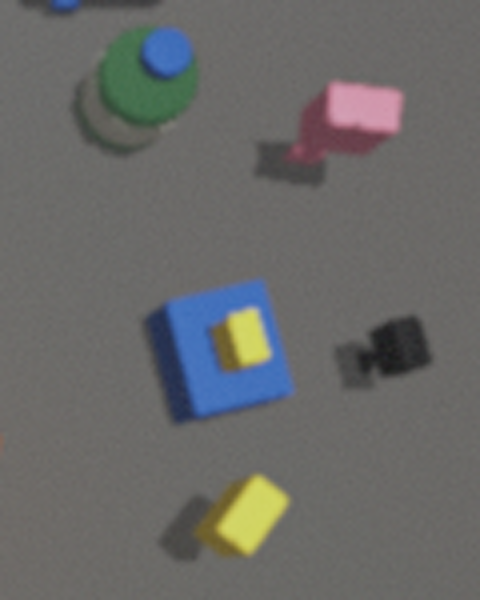

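View pics/c.png

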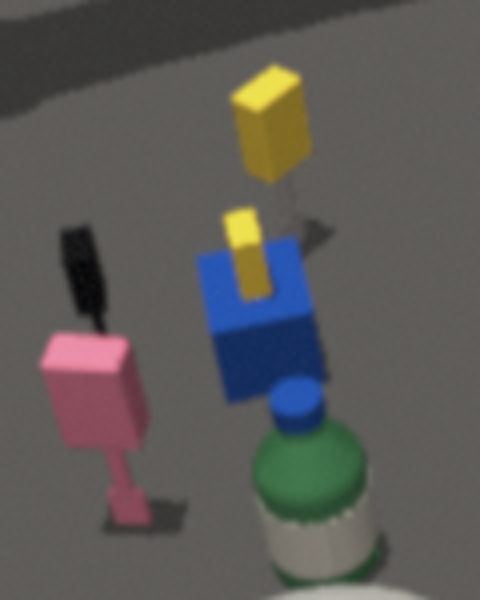

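View pics/d.png

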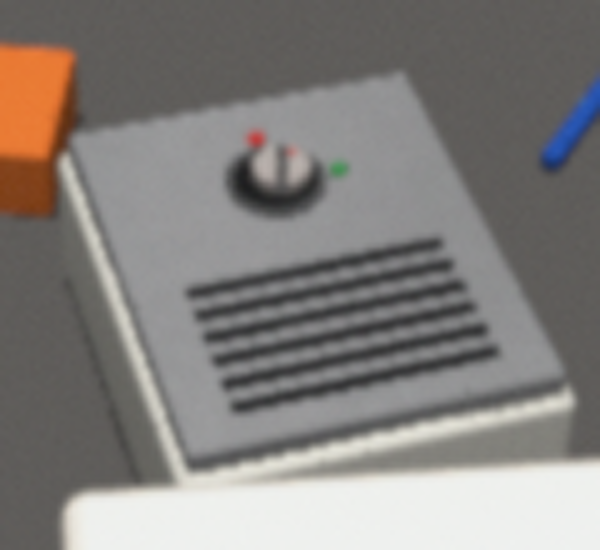

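```bash
cat > m.py <<'E'
from h import *
def comps(im,lo,hi,roi,minA=3,f=4):
    x0,y0,w,h=roi
    c=cv2.resize(im[y0:y0+h,x0:x0+w],None,fx=f,fy=f,interpolation=cv2.INTER_CUBIC)
    m=cv2.inRange(cv2.cvtColor(c,cv2.COLOR_RGB2HSV),lo,hi)
    cs,_=cv2.findContours(m,cv2.RETR_EXTERNAL,cv2.CHAIN_APPROX_NONE)
    out=[]
    for k in cs:
        if cv2.contourArea(k)>minA*f*f:
            k=(k.reshape(-1,2)+.5)/f-.5+[x0,y0]; out.append(k.astype(np.float32))
    return sorted(out,key=cv2.contourArea,reverse=True)
def cen(k):
    M=cv2.moments(k.reshape(-1,1,2)); return np.array([M['m10'],M['m01']])/M['m00']
E
python3 - <<'E'
from m import *
np.set_printoptions(precision=4,suppress=True)
t=cv2.imread("pics/top0.png")[:,:,::-1]; s=cv2.imread("pics/scene0.png")[:,:,::-1]
for n,im,cam,roi in(("top",t,top,(250,185,45,45)),("scene",s,sc,(265,195,50,40))):
    hsvs=dict(green=((40,70,40),(85,255,255)),red=((0,110,90),(8,255,255)),dark=((0,0,0),(180,90,75)),disc=((0,0,165),(180,60,255)))
    for k,(lo,hi) in hsvs.items():
        for c in comps(im,lo,hi,roi,1):
            u=cen(c); print(n,k,u,cv2.contourArea(c),cam.plane(u,.106 if k=='disc' else .097))
for n,im,cam,roi,roik in(("top",t,top,(370,200,50,55),(390,215,25,20)),("scene",s,sc,(138,195,45,65),(145,195,25,40))):
    for c in comps(im,(105,120,60),(125,255,255),roi,50)[:1]: print(n,"holder",cen(c),cv2.minAreaRect(c))
    for c in comps(im,(20,120,60),(35,255,255),roik,5): print(n,"yel",cen(c),cv2.minAreaRect(c), cv2.contourArea(c))
    for c in comps(im,(20,120,170),(35,255,255),roik,5): print(n,"yeltop",cen(c),cv2.minAreaRect(c),cam.plane(cen(c),.106))
E
```

```text
top green [258.4541 206.8883] 4.90625 [0.5499 0.0019 0.097 ]
top red [274.4532 217.2245] 4.03125 [ 0.5256 -0.0348  0.097 ]
top dark [276.8735 200.0941] 1.6875 [ 0.5656 -0.0407  0.097 ]
top disc [276.618  208.3375] 1149.3125 [ 0.5448 -0.0397  0.106 ]
top disc [273.5534 204.7917] 32.96875 [ 0.553  -0.0328  0.106 ]
top disc [267.2809 204.2229] 31.875 [ 0.5544 -0.0184  0.106 ]
top disc [289.5859 228.4559] 13.90625 [ 0.4981 -0.0689  0.106 ]
top disc [254.3065 226.6661] 12.46875 [0.5027 0.0114 0.106 ]
top disc [259.1289 187.7083] 2.65625 [0.5931 0.0002 0.106 ]
top disc [255.1941 191.5257] 1.46875 [0.5842 0.0092 0.106 ]
top disc [258.8655 193.9261] 1.375 [0.5785 0.0008 0.106 ]
top disc [259.2688 201.2854] 1.25 [ 0.5613 -0.0001  0.106 ]
top disc [250.375  213.0972] 1.03125 [0.534  0.0203 0.106 ]
top disc [260.1452 198.8876] 1.03125 [ 0.5669 -0.0021  0.106 ]
scene green [297.2808 213.2944] 4.78125 [0.5491 0.0032 0.097 ]
scene red [280.7742 207.402 ] 4.625 [ 0.5254 -0.0332  0.097 ]
scene dark [283.5667 217.8896] 75.875 [ 0.5622 -0.0303  0.097 ]
scene dark [300.6437 231.5728] 28.625 [0.6102 0.0
[... 366 characters left out ...]
9.56005859375, 224.8171844482422), (11.871345520019531, 10.529107093811035), 72.6459732055664) 110.84375
top yeltop [401.3326 224.2222] ((401.3585510253906, 224.24734497070312), (11.856431007385254, 6.7559285163879395), 72.6459732055664) [ 0.5066 -0.3255  0.106 ]
scene holder [161.3955 233.725 ] ((160.91346740722656, 234.69232177734375), (48.293601989746094, 26.524709701538086), 78.69007110595703)
scene yel [156.3435 211.9325] ((156.4446258544922, 212.6432647705078), (21.849987030029297, 8.678190231323242), 78.11134338378906) 149.875
scene yeltop [155.1752 206.7679] ((155.16177368164062, 206.77207946777344), (9.519522666931152, 8.246211051940918), 75.96376037597656) [ 0.5103 -0.3249  0.106 ]
```

```bash
python3 - <<'E'
from m import *
np.set_printoptions(precision=4,suppress=True)
t=cv2.imread("pics/top0.png")[:,:,::-1]; s=cv2.imread("pics/scene0.png")[:,:,::-1]
def rect(P):  # world pts -> min rect
    (c,(w,h),a)=cv2.minAreaRect((P[:,:2]*1000).astype(np.float32)); return np.array(c),(w,h),a
for n,im,cam,roi,roik in(("top",t,top,(370,200,50,55),(390,215,25,20)),("scene",s,sc,(138,195,45,65),(145,195,25,40))):
    hsv=cv2.cvtColor(im,cv2.COLOR_RGB2HSV)
    x0,y0,w,h=roi; v=hsv[y0:y0+h,x0:x0+w]; b=v[(v[...,0]>105)&(v[...,0]<125)&(v[...,1]>150)][:,2]; print(np.histogram(b,12))
    x0,y0,w,h=roik; v=hsv[y0:y0+h,x0:x0+w]; b=v[(v[...,0]>20)&(v[...,0]<35)&(v[...,1]>120)][:,2]; print(np.histogram(b,12))
# case top outline: lit grey, top view
for lo in (120,130,140):
    for cs in comps(t,(0,0,lo),(180,60,255),(215,130,110,120),800)[:1]:
        P=np.array([top.plane(u,.097) for u in cs]); print("case",lo,rect(P))
# disc: ellipse in hull of both halves
for n,im,cam,roi,ce in(("top",t,top,(262,197,17,16),(270.4,204.5)),("scene",s,sc,(277,205,18,15),(286,212))):
    for V in(140,155,165):
        k=[c for c in comps(im,(0,0,V),(180,70,255),roi,1,8) if np.linalg.norm(cen(c)-ce)<6]
        h=cv2.convexHull(np.vstack(k)); P=np.array([cam.plane(u,.106) for u in h.reshape(-1,2)])
        c,r=cv2.minEnclosingCircle((P[:,:2]*1000).astype(np.float32)); print(n,V,len(k),"disc",c,r, cv2.fitEllipse((P[:,:2]*1000).astype(np.float32)))
E
```

```text
(array([  3,   2,   4,   5,   3,   3,   5,  12,  17,  16,  22, 383]), array([104.    , 111.0833, 118.1667, 125.25  , 132.3333, 139.4167,
       146.5   , 153.5833, 160.6667, 167.75  , 174.8333, 181.9167,
       189.    ]))
(array([25,  3,  5,  2,  2,  0,  2,  3,  6,  4,  6, 58]), array([106.    , 115.0833, 124.1667, 133.25  , 142.3333, 151.4167,
       160.5   , 169.5833, 178.6667, 187.75  , 196.8333, 205.9167,
       215.    ]))
(array([  4, 106, 279,  22,  14,  13,  15,  10,  24,  35,  74, 309]), array([ 76.    ,  84.8333,  93.6667, 102.5   , 111.3333, 120.1667,
       129.    , 137.8333, 146.6667, 155.5   , 164.3333, 173.1667,
       182.    ]))
(array([13, 59,  3,  6,  4,  6,  2,  5,  4,  6, 11, 35]), array([130., 139., 148., 157., 166., 175., 184., 193., 202., 211., 220.,
       229., 238.]))
case 120 (array([594.0421, -20.3343]), (224.74295043945312, 181.4853973388672), 11.652015686035156)
case 130 (array([593.6589, -20.0912]), (223.0795440673828, 179.99046325683594), 11.508207321166992)
case 140 (array([593.6284, -20.002 ]), (221.54055786132812, 178.61248779296875), 11.4599332
[... 373 characters left out ...]
2 disc (553.7459106445312, -25.638635635375977) 13.32614803314209 ((553.6889038085938, -25.709299087524414), (25.1929988861084, 26.5119686126709), 170.54733276367188)
scene 140 1 disc (541.1893920898438, -23.456764221191406) 25.6994571685791 ((536.5452880859375, -22.929264068603516), (44.59540939331055, 60.721412658691406), 87.72637939453125)
scene 155 2 disc (545.2579956054688, -26.541465759277344) 21.06727409362793 ((545.97509765625, -27.05078887939453), (28.099838256835938, 42.033206939697266), 108.22456359863281)
scene 165 2 disc (551.6539916992188, -24.76982307434082) 13.22249984741211 ((552.4956665039062, -24.03148651123047), (22.645832061767578, 26.427345275878906), 71.40142822265625)
```

```bash
python3 - <<'E'
from m import *
np.set_printoptions(precision=4,suppress=True)
t=cv2.imread("pics/top0.png")[:,:,::-1]; s=cv2.imread("pics/scene0.png")[:,:,::-1]
def rect(P):
    (c,(w,h),a)=cv2.minAreaRect((P[:,:2]*1000).astype(np.float32)); return np.round(c,1),np.round((w,h),1),round(a,1)
for n,im,cam,roi,roik in(("top",t,top,(370,200,50,55),(390,215,25,20)),("scene",s,sc,(138,195,45,65),(145,195,25,40))):
    for V in ((150,165) if n=="top" else (130,145)):
        k=max(comps(im,(103,120,V),(127,255,255),roi,20),key=cv2.contourArea); print(n,"holder",rect(np.array([cam.plane(u,.06) for u in k])))
    for V in ((155,165,180) if n=="top" else (180,195,205)):
        k=max(comps(im,(20,110,V),(36,255,255),roik,5,8),key=cv2.contourArea); print(n,"key",rect(np.array([cam.plane(u,.106) for u in k])))
        # underside-of-mask whole
# slot: dark pixels inside the disc (excluding red)
for n,im,cam,c0 in(("top",t,top,(.5537,-.0257)),("scene",s,sc,(.5527,-.0242))):
    f=8; x0,y0=np.int32(cam.proj([*c0,.106])[0])-12
    c=cv2.resize(im[y0:y0+25,x0:x0+25],None,fx=f,fy=f,interpolation=cv2.INTER_CUBIC); hsv=cv2.cvtColor(c,cv2.COLOR_RGB2HSV)
    for V in(90,110):
        yy,xx=np.nonzero(c.max(2)<V); P=np.array([cam.plane(((x+.5)/f-.5+x0,(y+.5)/f-.5+y0),.106)[:2] for x,y in zip(xx,yy)])-c0
        P=P[np.linalg.norm(P,axis=1)<.0095]; vx,vy,a,b=cv2.fitLine((P*1000).astype(np.float32),cv2.DIST_L2,0,.01,.01).ravel(); print(n,V,len(P),"slot yaw",np.arctan(vy/vx),a,b)
E
```

```text
top holder (array([ 507.5, -326.8]), array([69.9, 60.1]), 13.0)
top holder (array([ 507.9, -326.9]), array([69.2, 59.2]), 12.8)
top key (array([ 506.4, -325.4]), array([28.3, 17.1]), 14.5)
top key (array([ 506.5, -325.6]), array([28.1, 16.6]), 14.4)
top key (array([ 506.8, -325.9]), array([27.8, 15.9]), 14.2)
scene holder (array([ 508.2, -325.3]), array([71.6, 60.6]), 13.1)
scene holder (array([ 507.8, -325.4]), array([69.9, 59.8]), 12.8)
scene key (array([ 510.1, -325.1]), array([33.1, 17.9]), 14.9)
scene key (array([ 509.9, -325.1]), array([31.1, 17. ]), 15.2)
scene key (array([ 509.9, -325.1]), array([29.6, 16.3]), 15.2)Traceback (most recent call last):
  File "<stdin>", line 18, in <module>
cv2.error: OpenCV(4.12.0) /io/opencv/modules/imgproc/src/linefit.cpp:50: error: (-215:Assertion failed) count > 0 in function 'fitLine2D_wods'
```

```bash
cat >> m.py <<'E'
def Rt(a): c,s=np.cos(a),np.sin(a); return np.array([[c,s,0],[s,-c,0],[0,0,-1.]])
E
python3 - <<'E'
from m import *
np.set_printoptions(precision=3,suppress=True)
t=cv2.imread("pics/top0.png")[:,:,::-1]; s=cv2.imread("pics/scene0.png")[:,:,::-1]
for n,im,cam,c0 in(("top",t,top,(.5537,-.0257)),("scene",s,sc,(.5527,-.0242))):
    f=8; x0,y0=np.int32(cam.proj([*c0,.106])[0])-12
    c=cv2.resize(im[y0:y0+25,x0:x0+25],None,fx=f,fy=f,interpolation=cv2.INTER_CUBIC)
    for V in(125,140,150):
        yy,xx=np.nonzero(c.max(2)<V); P=np.array([cam.plane(((x+.5)/f-.5+x0,(y+.5)/f-.5+y0),.106)[:2] for x,y in zip(xx,yy)])-c0
        P=P[np.linalg.norm(P,axis=1)<.009]
        if len(P)<20: continue
        vx,vy,a,b=cv2.fitLine((P*1000).astype(np.float32),cv2.DIST_L2,0,.01,.01).ravel(); print(n,V,len(P),"slot yaw",np.arctan(vy/vx),a,b)
for a in(.255,.255+np.pi,.255-np.pi):
    for p,b in(((.508,-.325,.085),a),((.5535,-.0255,.2),a-.3),((.5535,-.0255,.18),a-1.75)):
        q=robot.ik(p,Rt(b)); print(round(b,2),q)
E
```

```text
top 140 523 slot yaw -0.12417651 -0.67321247 0.15470342
top 150 799 slot yaw -0.11592348 -0.33617127 0.10521715
scene 125 519 slot yaw -0.09579826 0.356411 0.13317187
scene 140 742 slot yaw -0.098973595 0.19462548 0.09830665
scene 150 901 slot yaw -0.09395129 0.1438679 0.07930209
0.26 [ 0.613  0.544 -0.124  1.776  0.087  0.828 -0.868]
-0.04 [ 0.349  0.348 -0.44   1.806  0.17   1.025 -1.772]
-1.5 [-0.815  0.564  1.086  1.862 -0.57   1.069 -2.568]
3.4 [ 1.007  0.635 -0.661  1.762  0.479  0.912  1.966]
3.1 [ 0.617  0.42  -0.79   1.798  0.338  1.064  1.229]
1.65 [ 0.509  0.41  -0.648  1.82   0.289  1.008 -0.18 ]
-2.89 [ 1.007  0.635 -0.661  1.762  0.479  0.912  1.966]
-3.19 [ 0.617  0.42  -0.79   1.798  0.338  1.064  1.229]
-4.64 [ 0.509  0.41  -0.648  1.82   0.289  1.008 -0.18 ]
```

```bash
python3 - <<'E'
from m import *
np.set_printoptions(precision=4,suppress=True)
a=.255+np.pi
robot.gripper_to(.05)
robot.move_ptp((.508,-.3252,.23),Rt(a))
s=robot.get_state(); print(s['time'],s['ee_pos'],s['opening'],s['force'])
robot.move_linear((.508,-.3252,.135),velocity=.12)
for n in("top","scene"):
    cv2.imwrite(f"pics/{n}1.png",robot.grab_frame(n)[:,:,::-1])
s=robot.get_state(); print(s['time'],s['ee_pos'],s['tool_rot'][:,0],s['force'])
t=cv2.imread("pics/top1.png")[:,:,::-1]; q=cv2.imread("pics/scene1.png")[:,:,::-1]
cv2.imwrite("pics/e.png",np.hstack([cv2.resize(t[170:290,340:460,::-1],(390,390)),cv2.resize(q[150:270,100:220,::-1],(390,390))]))
E
```

```text
2.8583 [ 0.5077 -0.3258  0.2299] 0.05005832771553322 [ 0.5685 -0.2319  0.7485]
3.9 [ 0.5084 -0.3254  0.1358] [-0.9677 -0.2522 -0.0008] [ 0.5173 -0.8295  0.0376]
```

View pics/e.png

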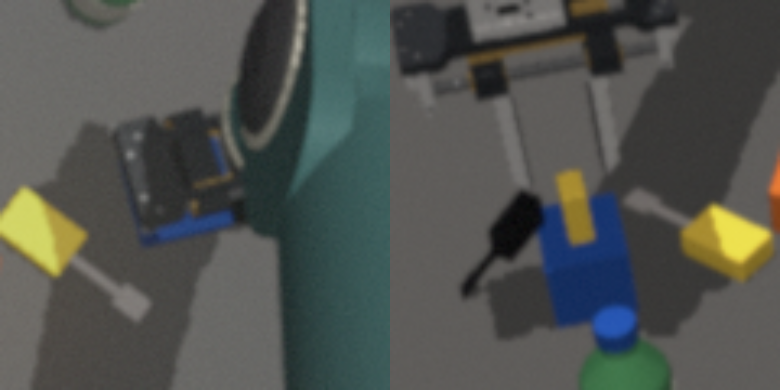

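The decoy keys have fallen over. They were balanced on their blades and aren't listed items. I'll look at the whole scene before going down.

View pics/scene1.png

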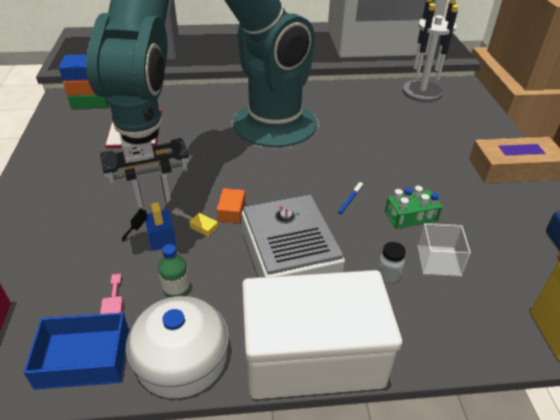

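View pics/top1.png

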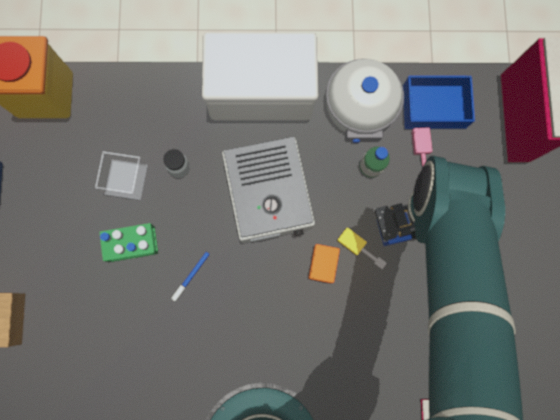

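All three decoys, including the distant pink one, toppled by themselves. The target key is still seated between the open fingers and all the listed bystanders are in place. I'll go down and grasp.

```bash
python3 - <<'E'
from m import *
np.set_printoptions(precision=4,suppress=True)
print(robot.move_linear((.508,-.3252,.086),velocity=.08,threshold=8))
s=robot.get_state(); print(s['time'],s['ee_pos'],s['force'])
robot.gripper_to(0.0)
s=robot.get_state(); print(s['time'],s['ee_pos'],s['opening'],s['force'],s['moment'])
E
```

```text
False
4.6583 [ 0.5082 -0.3252  0.0862] [ 0.6076 -0.3342  0.0156]
5.2583 [ 0.508  -0.3252  0.0861] 0.018019682264856802 [ 0.5438 -0.2601  2.3578] [ 0.1091  0.0155 -0.0226]
```

```bash
python3 - <<'E'
from m import *
np.set_printoptions(precision=4,suppress=True)
robot.move_linear((.508,-.3252,.235),velocity=.15)
s=robot.get_state(); print(s['time'],s['ee_pos'],s['opening'],s['force'])
robot.move_ptp((.5535,-.0254,.215),Rt(-.105+np.pi))
for n in("top","scene"):
    cv2.imwrite(f"pics/{n}2.png",robot.grab_frame(n)[:,:,::-1])
s=robot.get_state(); print(s['time'],s['ee_pos'],s['tool_rot'],s['force'],s['moment'])
q=cv2.imread("pics/scene2.png")
cv2.imwrite("pics/f.png",cv2.resize(q[110:240,230:350],None,fx=4.6,fy=4.6,interpolation=cv2.INTER_CUBIC))
t=cv2.imread("pics/top2.png")
cv2.imwrite("pics/g.png",cv2.resize(t[130:250,215:335],None,fx=4.6,fy=4.6,interpolation=cv2.INTER_CUBIC))
E
```

```text
6.4 [ 0.5076 -0.3251  0.2341] 0.018005819657863673 [-0.0098 -0.6588 -1.1123]
7.6667 [ 0.5536 -0.0268  0.2148] [[-0.9943  0.1064 -0.0002]
 [ 0.1064  0.9943 -0.0001]
 [ 0.0002 -0.0001 -1.    ]] [-0.054   0.0662 -1.2829] [ 0.0502 -0.1541 -0.0232]
```

View pics/f.png

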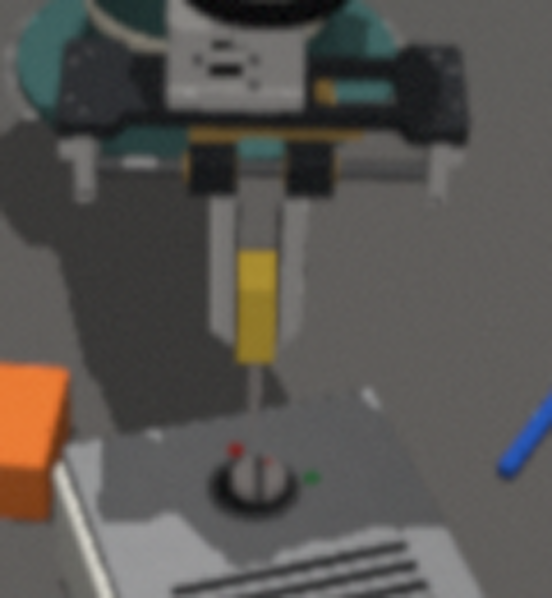

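View pics/g.png

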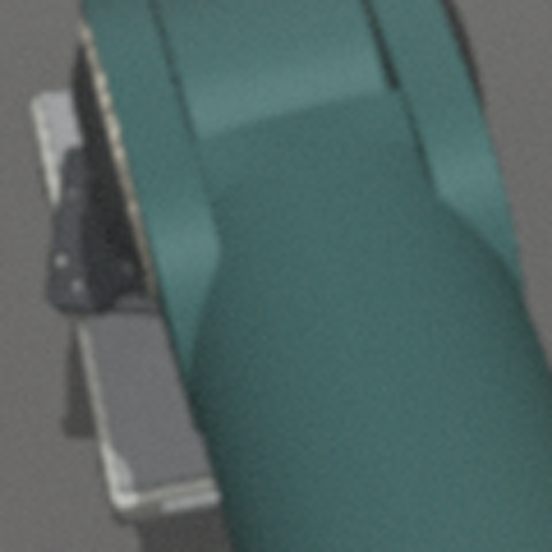

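```bash
python3 - <<'E'
from m import *
np.set_printoptions(precision=4,suppress=True)
q=cv2.imread("pics/scene2.png")[:,:,::-1]
s=robot.get_state(); e=s['ee_pos']; R=s['tool_rot']; print(s['time'],e)
k=max(comps(q,(15,110,60),(38,255,255),(275,155,25,40),5,8),key=cv2.contourArea); r=cv2.minAreaRect(k); print(cen(k),r)
# predicted silhouette of handle
g=e-[0,0,.003]; P=[g+R@np.array([sx*.015,sy*.009,sz*.023]) for sx in(-1,1) for sy in(-1,1) for sz in(-1,1)]
h=cv2.convexHull(sc.proj(P).astype(np.float32)); print("pred",cen(h),cv2.minAreaRect(h), "pred tip",sc.proj(e-[0,0,.078]))
print("mask y range",k[:,1].min(),k[:,1].max(),"pred",h[:,0,1].min(),h[:,0,1].max())
print("lock in scene",sc.proj([.5535,-.0255,.106]))
# dpix per mm
b=sc.proj(g)[0]
for d in np.eye(3)*.001: print(sc.proj(g+d)[0]-b)
for c in q[194:206,279:292].max(2): print(c)
E
```

```text
7.6667 [ 0.5536 -0.0268  0.2148]
[285.2697 176.1372] ((285.23004150390625, 176.3670654296875), (8.988759994506836, 25.066368103027344), 1.6846843957901)
pred [285.8012 176.0653] ((285.8556823730469, 176.099365234375), (8.561799049377441, 25.350187301635742), 1.1555163860321045) pred tip [[285.0404 202.3111]]
mask y range 163.9375 188.8125 pred 163.35239 188.84035
lock in scene [[285.3233 212.3477]]
[0.0475 0.2841]
[ 0.4594 -0.0218]
[ 0.0099 -0.3653]
[59 58 57 59 69 84 92 88 66 60 58 61 73]
[57 57 57 59 66 84 92 87 66 57 57 58 67]
[58 56 56 58 68 85 91 81 63 59 57 59 62]
[58 57 58 58 70 84 92 78 64 61 62 62 66]
[58 58 58 63 69 86 94 79 71 76 73 74 80]
[61 61 67 71 78 88 92 85 84 89 90 88 89]
[74 76 80 85 90 94 93 90 90 92 92 90 92]
[87 88 91 92 93 95 94 93 91 94 91 92 91]
[93 93 92 93 94 95 94 94 93 91 92 93 90]
[92 93 92 91 93 93 94 93 92 91 91 91 92]
[92 93 92 92 92 93 94 92 92 92 90 91 91]
[94 95 96 93 91 92 94 94 93 91 93 94 92]
```

Compared with the robot's own pose, the scene camera reads about 1 mm off in y. With that corrected, the slot centre is near (0.553, -0.0233) and the slot yaw near -0.105. I'll lower there gently.

```bash
cat >> m.py <<'E'
L0=np.array([.553,-.0233]); SY=-.105
N=np.array([-np.sin(SY),np.cos(SY)]); U=np.array([np.cos(SY),np.sin(SY)])
def P(n,z,u=0.): 
    p=L0+n*N+u*U; return (p[0],p[1],z)
def st(tag=""):
    s=robot.get_state(); e=s['ee_pos']; d=e[:2]-L0; print(tag,round(s['time'],2),e.round(4),"n",(d@N*1000).round(2),"u",(d@U*1000).round(2),"F",s['force'].round(2),"M",s['moment'].round(3),s['opening'].round(4)); return s
E
python3 - <<'E'
from m import *
robot.move_linear(P(0,.192),velocity=.05); robot.pause(.2); s=st("above")
cv2.imwrite("pics/scene3.png",robot.grab_frame("scene")[:,:,::-1])
print(robot.move_linear(P(0,.180),velocity=.02,threshold=2.5)); st("down")
robot.pause(.2); st()
q=cv2.imread("pics/scene3.png")
cv2.imwrite("pics/i.png",cv2.resize(q[160:240,240:340],None,fx=6,fy=6,interpolation=cv2.INTER_CUBIC))
E
```

```text
Traceback (most recent call last):
  File "m.py", line 20, in st
    s=robot.get_state(); e=s['ee_pos']; d=e[:2]-L0; print(tag,round(s['time'],2),e.round(4),"n",(d@N*1000).round(2),"u",(d@U*1000).round(2),"F",s['force'].round(2),"M",s['moment'].round(3),s['opening'].round(4)); return s
                                                                                                                                                                                             ^^^^^^^^^^^^^^^^^^
AttributeError: 'float' object has no attribute 'round'
```

```bash
sed -i "s/s\['opening'\].round(4)/round(s['opening'],4)/" m.py
python3 - <<'E'
from m import *
s=st("above")
cv2.imwrite("pics/scene3.png",robot.grab_frame("scene")[:,:,::-1])
print(robot.move_linear(P(0,.180),velocity=.02,threshold=2.5)); st("down")
robot.pause(.2); st()
q=cv2.imread("pics/scene3.png")
cv2.imwrite("pics/i.png",cv2.resize(q[160:240,240:340],None,fx=6,fy=6,interpolation=cv2.INTER_CUBIC))
E
```

```text
above 8.47 [ 0.5532 -0.0233  0.1923] n 0.03 u 0.16 F [ 0.7   0.04 -1.13] M [ 0.057 -0.12   0.002] 0.0181
False
down 9.28 [ 0.553  -0.0233  0.1801] n 0.04 u 0.04 F [-0.69 -0.79 -0.37] M [ 0.036 -0.128 -0.003] 0.0178
 9.47 [ 0.5531 -0.0233  0.1801] n 0.0 u 0.06 F [ 0.09 -0.   -0.3 ] M [-0.001 -0.138  0.059] 0.0175
```

View pics/i.png

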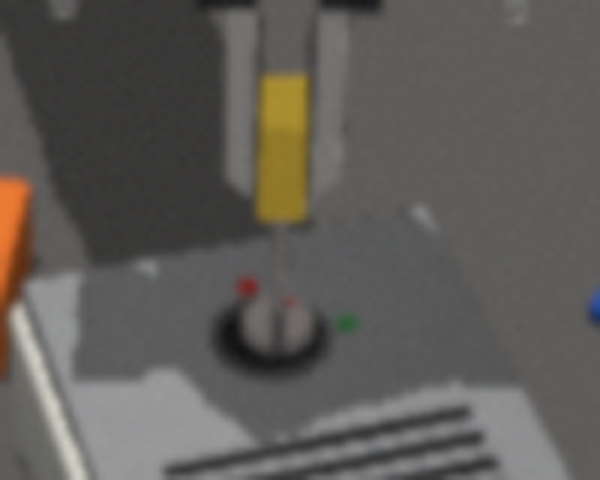

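```bash
python3 - <<'E'
from m import *
print(robot.move_linear(P(0,.176),velocity=.015,threshold=2.2)); st("down"); robot.pause(.15); st()
q=robot.grab_frame("scene")
cv2.imwrite("pics/j.png",cv2.resize(q[160:240,240:340,::-1],None,fx=6,fy=6,interpolation=cv2.INTER_CUBIC))
E
```

```text
False
down 9.89 [ 0.5531 -0.0233  0.1761] n 0.03 u 0.14 F [1.05 0.58 1.47] M [-0.017 -0.445  0.013] 0.018
 10.04 [ 0.5532 -0.0233  0.1761] n 0.01 u 0.16 F [ 0.95 -0.01  1.52] M [ 0.023 -0.47   0.001] 0.0178
```

View pics/j.png

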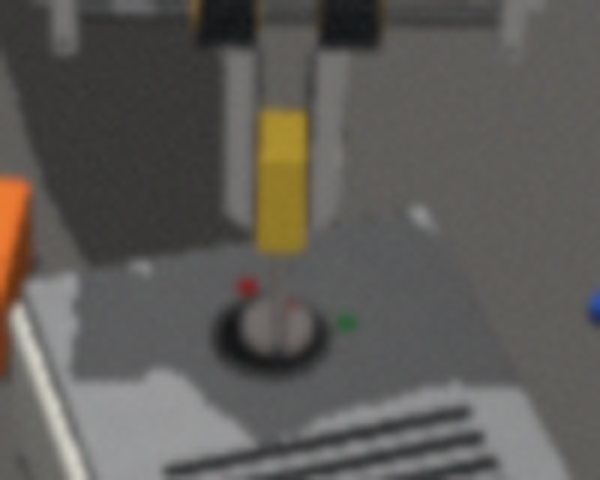

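A push of 2.6 N at 1.5 to 2 mm below the slot floor level fits a blade inside the slot. On the disc's face it would be about 9 N. I'll back off a little and test with small turns.

```bash
python3 - <<'E'
from m import *
robot.move_linear(P(0,.178),velocity=.02); st("up")
for d in(.03,.06,.10,.15,.2):
    robot.move_linear(P(0,.178),velocity=.05,frame=Rt(np.pi+SY-d)); s=st(d); print(np.arctan2(-s['tool_rot'][1,0],-s['tool_rot'][0,0]))
E
```

```text
up 10.34 [ 0.5529 -0.0233  0.178 ] n -0.03 u -0.14 F [ 0.12 -0.36 -0.72] M [ 0.082 -0.128  0.003] 0.0178
0.03 10.59 [ 0.5529 -0.0233  0.1779] n -0.04 u -0.14 F [ 0.35 -0.62 -0.26] M [ 0.076 -0.1   -0.033] 0.0181
-0.1345246749679138
0.06 10.84 [ 0.5529 -0.0233  0.178 ] n 0.0 u -0.05 F [-0.36  0.31  0.09] M [ 0.049 -0.065  0.014] 0.0182
-0.16398091825614952
0.1 11.09 [ 0.553  -0.0232  0.178 ] n 0.11 u -0.02 F [ 0.01  0.26 -0.02] M [ 0.195 -0.192  0.028] 0.0175
-0.20354878020782738
0.15 11.34 [ 0.5531 -0.0231  0.178 ] n 0.21 u 0.05 F [-0.39  1.96  0.27] M [ 0.451 -0.262  0.016] 0.0178
-0.2527259960933815
0.2 11.59 [ 0.5531 -0.0231  0.1781] n 0.21 u 0.06 F [ 1.33  2.22 -0.26] M [ 0.701 -0.39   0.125] 0.0178
-0.30236187140803916
```

```bash
python3 - <<'E'
from m import *
for d in(.3,.4,.5,.6):
    robot.move_linear(P(0,.178),velocity=.05,frame=Rt(np.pi+SY-d)); s=st(d)
q=robot.grab_frame("scene")
cv2.imwrite("pics/k.png",cv2.resize(q[160:240,240:340,::-1],None,fx=6,fy=6,interpolation=cv2.INTER_CUBIC))
E
```

```text
0.3 11.84 [ 0.5531 -0.0231  0.1781] n 0.23 u 0.07 F [ 1.3   2.37 -0.81] M [ 0.858 -0.524  0.124] 0.0178
0.4 12.09 [ 0.5531 -0.0231  0.1781] n 0.23 u 0.08 F [ 1.91  4.39 -0.8 ] M [ 1.056 -0.649  0.123] 0.0181
0.5 12.34 [ 0.5531 -0.0231  0.1781] n 0.25 u 0.09 F [ 2.54  4.08 -0.28] M [ 1.222 -0.828  0.032] 0.0175
0.6 12.59 [ 0.5531 -0.023   0.1781] n 0.26 u 0.1 F [ 1.62  4.91 -0.76] M [ 1.34  -0.868  0.087] 0.018
```

View pics/k.png

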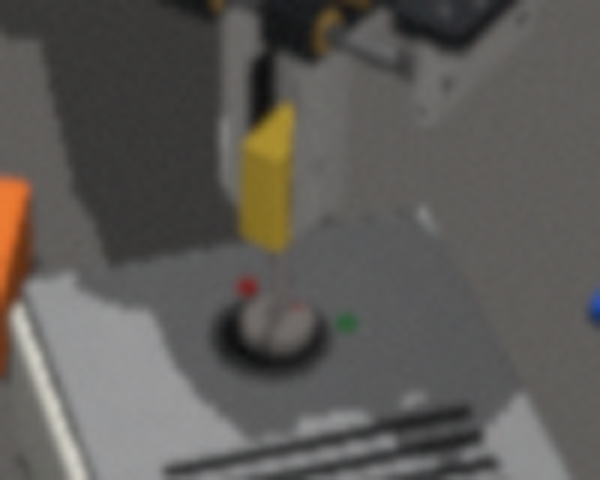

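The slot turns with the key, and the torque is about 0.1 N m as expected. I'll carry on towards the stop, easing off the side load.

```bash
python3 - <<'E'
from m import *
o=np.array([.0002,.0006,0])
for d in(.7,.85,1.0,1.1,1.18):
    robot.move_linear(np.array(P(0,.178))+o,velocity=.05,frame=Rt(np.pi+SY-d)); s=st(d)
    if abs(s['moment'][2])>.25 or np.linalg.norm(s['force'])>15: print("STOP"); break
E
```

```text
0.7 12.89 [ 0.5532 -0.0228  0.178 ] n 0.52 u 0.12 F [ 1.57  2.84 -0.32] M [ 0.65  -0.672  0.073] 0.0179
0.85 13.19 [ 0.5533 -0.0227  0.178 ] n 0.58 u 0.19 F [ 2.39  1.78 -0.18] M [ 0.618 -0.839  0.083] 0.0179
1.0 13.49 [ 0.5533 -0.0227  0.178 ] n 0.61 u 0.21 F [ 3.53  2.48 -0.93] M [ 0.597 -0.949  0.074] 0.0177
1.1 13.74 [ 0.5533 -0.0227  0.1781] n 0.65 u 0.24 F [ 2.89  1.74 -0.27] M [ 0.61  -1.066  0.085] 0.0177
1.18 13.99 [ 0.5533 -0.0227  0.1781] n 0.62 u 0.27 F [4.42 2.85 0.13] M [ 0.619 -1.264  0.077] 0.0176
```

```bash
python3 - <<'E'
from m import *
o=np.array([.0006,.0008,0])
for d in np.arange(1.21,1.45,.025):
    robot.move_linear(np.array(P(0,.178))+o,velocity=.05,frame=Rt(np.pi+SY-d)); robot.pause(.06)
    s=st(round(d,3)); print("  yaw",np.arctan2(-s['tool_rot'][1,0],-s['tool_rot'][0,0]))
    if abs(s['moment'][2])>.2 or np.linalg.norm(s['force'])>15: print("STOP"); break
robot.pause(.2); st()
q=robot.grab_frame("scene")
cv2.imwrite("pics/l.png",cv2.resize(q[160:240,240:340,::-1],None,fx=6,fy=6,interpolation=cv2.INTER_CUBIC))
E
```

```text
1.21 14.3 [ 0.5535 -0.0226  0.1779] n 0.73 u 0.39 F [1.7  0.43 0.03] M [ 0.383 -0.693  0.099] 0.0179
  yaw -1.312297456749978
1.235 14.61 [ 0.5535 -0.0226  0.178 ] n 0.76 u 0.42 F [ 2.18  1.25 -0.57] M [ 0.254 -0.631  0.12 ] 0.018
  yaw -1.3388682306233646
1.26 14.92 [ 0.5535 -0.0226  0.178 ] n 0.8 u 0.45 F [ 1.11  0.95 -0.39] M [ 0.185 -0.554  0.064] 0.0179
  yaw -1.3642177632030603
1.285 15.22 [ 0.5536 -0.0225  0.178 ] n 0.82 u 0.47 F [ 0.25  0.98 -0.36] M [ 0.085 -0.422  0.095] 0.0181
  yaw -1.3893112742455336
1.31 15.53 [ 0.5536 -0.0225  0.178 ] n 0.81 u 0.49 F [ 0.72 -0.13 -0.07] M [ 0.126 -0.381  0.105] 0.0175
  yaw -1.4143883494781642
1.335 15.84 [ 0.5536 -0.0225  0.178 ] n 0.86 u 0.51 F [ 1.22 -0.44 -0.34] M [ 0.064 -0.405  0.087] 0.0175
  yaw -1.4392875166851147
1.36 16.15 [ 0.5536 -0.0225  0.178 ] n 0.85 u 0.51 F [ 0.88  1.55 -0.73] M [ 0.019 -0.368  0.114] 0.018
  yaw -1.4643194600897997
1.385 16.46 [ 0.5536 -0.0225  0.178 ] n 0.86 u 0.49 F [ 1.11  0.27 -0.55] M [ 0.053 -0.421  0.136] 0.0181
  yaw -1.4892589019180362
1.41 16.77 [ 0.5536 -0.0225  0.178 ] n 0.88 u 0.52 F [1.56 0.91 0.16] M [-0.013 -0.442  0.11 ] 0.0181
  yaw -1.5142716900519613
1.435 17.07 [ 0.5536 -0.0225  0.178 ] n 0.85 u 0.55 F [ 1.66 -0.68 -1.37] M [-0.079 -0.522  0.083] 0.0181
  yaw -1.5393335391113614
 17.27 [ 0.5536 -0.0225  0.178 ] n 0.86 u 0.54 F [2.54 0.22 0.01] M [ 0.029 -0.51   0.125] 0.0179
```

View pics/l.png

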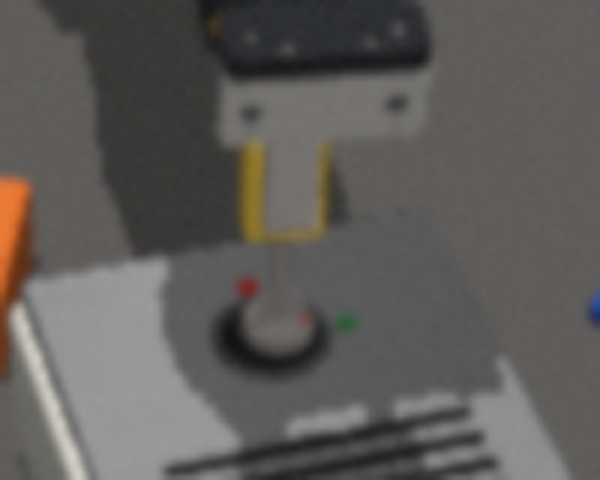

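```bash
cat >> m.py <<'E'
def lockang(im,cam=sc,roi=(277,203,20,18)):
    # hue-relative red pixels within disc; scene cam, bias-free since relative to the disc centre
    ctr=cam.proj([.5527,-.0242,.106])[0]
    for c in comps(im,(0,55,60),(12,255,255),roi,.3,8)+comps(im,(168,55,60),(180,255,255),roi,.3,8):
        u=cen(c); p=cam.plane(u,.106)[:2]; print("red",u.round(2),cv2.contourArea(c),p.round(4))
E
python3 - <<'E'
from m import *
for f in("scene0","scene2","scene3"):
    print(f); lockang(cv2.imread(f"pics/{f}.png")[:,:,::-1])
im=robot.grab_frame("scene"); cv2.imwrite("pics/scene4.png",im[:,:,::-1]); lockang(im); st()
cv2.imwrite("pics/n.png",cv2.resize(im[195:230,265:315,::-1],None,fx=12,fy=12,interpolation=cv2.INTER_CUBIC))
E
```

```text
scene0
red [280.79 207.39] 11.5390625 [ 0.5355 -0.0343]
red [287.71 209.92] 1.59375 [ 0.5456 -0.0191]
scene2
red [280.88 207.25] 11.46875 [ 0.535 -0.034]
red [287.75 209.9 ] 1.71875 [ 0.5455 -0.019 ]
red [279.61 208.67] 0.796875 [ 0.5398 -0.0375]
scene3
red [280.8  207.61] 8.921875 [ 0.5363 -0.0343]
red [287.74 209.93] 1.65625 [ 0.5456 -0.0191]
red [279.65 206.36] 2.0859375 [ 0.5317 -0.0366]
red [282.32 207.51] 0.9765625 [ 0.5362 -0.0308]
red [280.84 207.61] 10.6796875 [ 0.5363 -0.0342]
red [290.42 212.84] 2.5859375 [ 0.5561 -0.014 ]
red [280.21 205.93] 1.3671875 [ 0.5303 -0.0351]
 17.38 [ 0.5536 -0.0225  0.178 ] n 0.88 u 0.54 F [ 1.18  0.51 -0.43] M [ 0.019 -0.584  0.107] 0.0176
```

View pics/n.png

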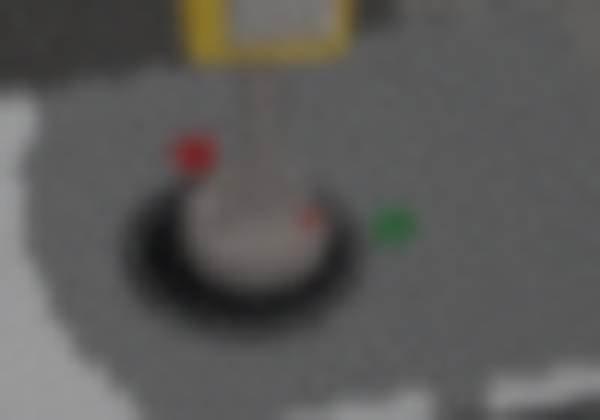

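The dot has turned about 1.27 rad, which puts the lock near its stop, but the torque hasn't risen yet. I'll continue in small steps and watch the moment.

```bash
python3 - <<'E'
from m import *
o=np.array([.0008,.0008,0])
for d in np.arange(1.455,1.6,.02):
    robot.move_linear(np.array(P(0,.178))+o,velocity=.05,frame=Rt(np.pi+SY-d))
    m=[]
    for _ in range(6): robot.pause(.02); m.append(robot.get_state()['moment'][2])
    s=st(round(d,3)); print("  mz",np.mean(m).round(3),"yaw",np.arctan2(-s['tool_rot'][1,0],-s['tool_rot'][0,0]).round(4))
    if np.mean(m)>.2 or np.linalg.norm(s['force'])>15: print("STOP"); break
im=robot.grab_frame("scene"); cv2.imwrite("pics/scene5.png",im[:,:,::-1]); lockang(im)
E
```

```text
1.455 17.73 [ 0.5537 -0.0225  0.178 ] n 0.86 u 0.62 F [-0.24 -0.45 -0.33] M [ 0.026 -0.217  0.087] 0.018
  mz 0.101 yaw -1.5596
1.475 18.07 [ 0.5538 -0.0225  0.178 ] n 0.88 u 0.66 F [-0.07  0.21  0.02] M [-0.049 -0.067  0.147] 0.0179
  mz 0.089 yaw -1.5795
1.495 18.43 [ 0.5538 -0.0225  0.178 ] n 0.89 u 0.67 F [-0.26 -0.59 -0.68] M [-0.038 -0.045  0.134] 0.0178
  mz 0.119 yaw -1.5995
1.515 18.77 [ 0.5538 -0.0225  0.178 ] n 0.89 u 0.68 F [-0.44  0.17 -1.23] M [0.007 0.028 0.081] 0.0181
  mz 0.132 yaw -1.6195
1.535 19.12 [ 0.5538 -0.0225  0.178 ] n 0.89 u 0.69 F [ 0.74  0.12 -0.66] M [-0.022  0.061  0.177] 0.0178
  mz 0.149 yaw -1.6394
1.555 19.48 [ 0.5538 -0.0225  0.178 ] n 0.86 u 0.7 F [-0.8   0.49 -1.83] M [0.013 0.129 0.182] 0.0179
  mz 0.2 yaw -1.6595
1.575 19.82 [ 0.5538 -0.0225  0.178 ] n 0.89 u 0.69 F [-0.27  0.02 -0.44] M [ 0.011 -0.039  0.185] 0.0182
  mz 0.206 yaw -1.6794
STOP
red [280.72 207.38] 11.609375 [ 0.5354 -0.0344]
red [290.22 212.91] 0.359375 [ 0.5563 -0.0144]
red [279.14 208.2 ] 0.3828125 [ 0.538  -0.0384]
```

```bash
python3 - <<'E'
from m import *
o=np.array([.0008,.0008,0])
def go(d):
    robot.move_linear(np.array(P(0,.178))+o,velocity=.05,frame=Rt(np.pi+SY-d))
    m=[]
    for _ in range(6): robot.pause(.02); m.append(robot.get_state()['moment'][2])
    s=st(round(d,3)); print("  mz",np.mean(m).round(3)); return np.mean(m)
go(1.595)
for d in (1.55,1.5,1.45,1.4,1.36,1.33):
    if go(d)<-.02: print("neg"); break
E
```

```text
1.595 20.23 [ 0.5538 -0.0225  0.178 ] n 0.91 u 0.73 F [-0.12 -0.32 -0.01] M [0.013 0.051 0.307] 0.0176
  mz 0.282
1.55 20.57 [ 0.5538 -0.0224  0.178 ] n 1.02 u 0.65 F [-1.13  1.74  0.19] M [0.501 0.196 0.11 ] 0.0179
  mz 0.135
1.5 20.93 [ 0.5538 -0.0225  0.178 ] n 0.9 u 0.69 F [-1.37  2.16  0.07] M [0.437 0.233 0.054] 0.0181
  mz 0.091
1.45 21.27 [ 0.5538 -0.0225  0.178 ] n 0.85 u 0.7 F [-0.31  0.32 -0.53] M [0.312 0.231 0.026] 0.0179
  mz 0.042
1.4 21.62 [ 0.5538 -0.0226  0.178 ] n 0.74 u 0.75 F [-0.42  0.67 -0.98] M [-0.059  0.077  0.009] 0.0179
  mz -0.003
1.36 21.98 [ 0.5539 -0.0226  0.178 ] n 0.81 u 0.78 F [ 0.59  0.44 -0.61] M [-0.07  -0.081 -0.019] 0.0178
  mz 0.001
1.33 22.32 [ 0.5538 -0.0225  0.178 ] n 0.86 u 0.74 F [-0.92  0.62 -0.21] M [-0.005 -0.125  0.013] 0.0178
  mz -0.004
```

Torque was 0.28 N m at the stop and is zero now that the key is back in the free play. I'll lift out and check the lock.

```bash
python3 - <<'E'
from m import *
s=robot.get_state(); e=s['ee_pos']
robot.move_linear((e[0],e[1],.190),velocity=.03); st("up")
robot.move_linear((e[0],e[1],.235),velocity=.12); st("up2")
robot.move_ptp((.508,-.3252,.235),Rt(.23+np.pi)); robot.pause(.3); st("over holder")
for n in("top","scene"): cv2.imwrite(f"pics/{n}6.png",robot.grab_frame(n)[:,:,::-1])
t=cv2.imread("pics/top6.png"); q=cv2.imread("pics/scene6.png"); lockang(q[:,:,::-1])
cv2.imwrite("pics/o.png",np.hstack([cv2.resize(t[180:230,245:295],(390,390),interpolation=cv2.INTER_CUBIC),cv2.resize(q[190:240,260:310],(390,390),interpolation=cv2.INTER_CUBIC)]))
cv2.imwrite("pics/p.png",cv2.resize(q[110:270,90:240],None,fx=3.7,fy=3.7,interpolation=cv2.INTER_CUBIC))
E
```

```text
up 22.88 [ 0.5538 -0.0226  0.1901] n 0.81 u 0.75 F [-0.35  0.12 -0.27] M [-0.046 -0.112  0.017] 0.0179
up2 23.4 [ 0.5536 -0.0226  0.2346] n 0.75 u 0.57 F [-0.1   0.15 -2.07] M [-0.04  -0.065  0.006] 0.018
over holder 25.62 [ 0.5081 -0.325   0.235 ] n -304.73 u -13.02 F [-0.56  0.64 -1.22] M [ 0.096 -0.158 -0.025] 0.018
red [280.75 207.32] 10.9296875 [ 0.5353 -0.0344]
red [290.46 212.72] 3.234375 [ 0.5557 -0.0138]
red [282.56 206.95] 0.3046875 [ 0.5343 -0.03  ]
```

View pics/o.png

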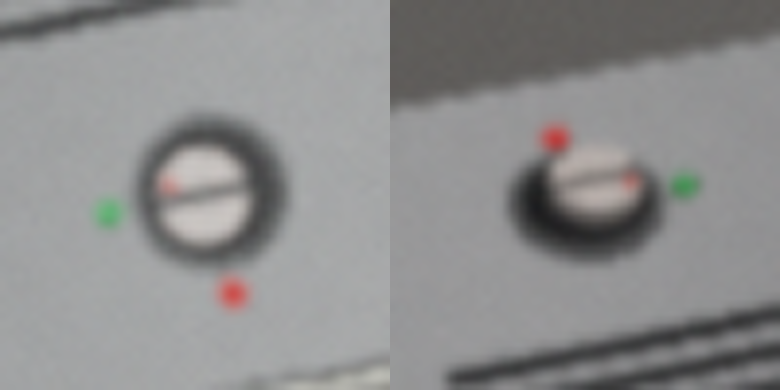

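View pics/p.png

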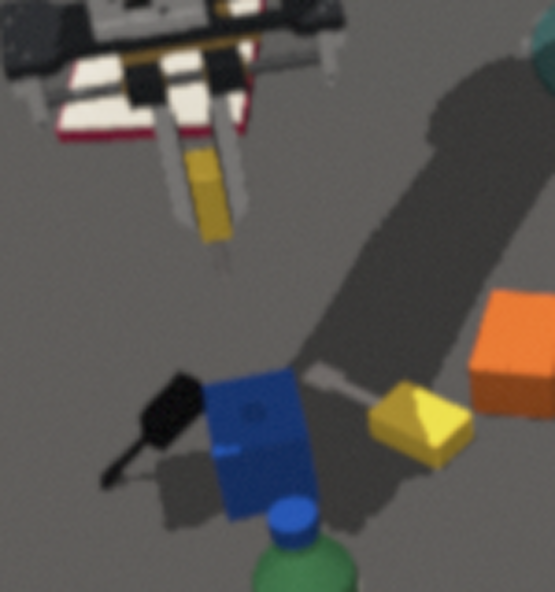

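```bash
python3 - <<'E'
from m import *
np.set_printoptions(precision=3,suppress=True)
t=cv2.imread("pics/top6.png")[:,:,::-1]; q=cv2.imread("pics/scene6.png")[:,:,::-1]
for n,im,cam,c0 in(("top",t,top,(.5542,-.0245)),("scene",q,sc,(.5533,-.0232))):
    f=8; x0,y0=np.int32(cam.proj([*c0,.106])[0])-12
    c=cv2.resize(im[y0:y0+25,x0:x0+25],None,fx=f,fy=f,interpolation=cv2.INTER_CUBIC)
    for V in(140,150,160):
        yy,xx=np.nonzero(c.max(2)<V); Q=np.array([cam.plane(((x+.5)/f-.5+x0,(y+.5)/f-.5+y0),.106)[:2] for x,y in zip(xx,yy)])-c0
        Q=Q[np.linalg.norm(Q,axis=1)<.009]
        if len(Q)<20: continue
        vx,vy,a,b=cv2.fitLine((Q*1000).astype(np.float32),cv2.DIST_L2,0,.01,.01).ravel(); ang=np.arctan(vy/vx) ; ang=ang-np.pi if ang>0 else ang
        print(n,V,len(Q),"slot yaw",ang,"value",.2007-ang,a,b)
s=robot.get_state(); e=s['ee_pos']; R=s['tool_rot']
k=max(comps(q,(15,110,60),(38,255,255),(135,140,25,40),5,8),key=cv2.contourArea); print(cen(k),cv2.minAreaRect(k))
g=e-[0,0,.003]; h=cv2.convexHull(sc.proj([g+R@np.array([sx*.015,sy*.009,sz*.023]) for sx in(-1,1) for sy in(-1,1) for sz in(-1,1)]).astype(np.float32)); print("pred",cen(h),cv2.minAreaRect(h))
hole=comps(q,(0,0,0),(180,255,80),(150,214,18,14),2,8)
for c in hole: print("hole",cen(c),cv2.contourArea(c),sc.plane(cen(c),.06))
E
```

```text
top 140 308 slot yaw -1.3712103 value 1.5719104 -0.6214387 -0.2389276
top 150 649 slot yaw -1.3720686 value 1.5727687 -0.62725854 -0.11449643
top 160 905 slot yaw -1.3751948 value 1.5758948 -0.6152752 -0.07141564
scene 140 197 slot yaw -1.354455 value 1.555155 0.20613556 -0.110808454
scene 150 676 slot yaw -1.3691686 value 1.5698687 0.100264914 0.13012671
scene 160 995 slot yaw -1.3778263 value 1.5785264 0.10573658 0.06350871
[145.877 162.077] ((145.9153289794922, 162.2513427734375), (25.3974552154541, 9.28738784790039), 78.40782928466797)
pred [146.207 162.188] ((146.26748657226562, 162.18359375), (26.018444061279297, 8.840600967407227), 78.00822448730469)
```

Both views put the lock at 1.57, so it's locked, and the key hasn't shifted in the grip. I'll return it to the recorded grasp pose.

```bash
python3 - <<'E'
from m import *
robot.move_linear((.508,-.3252,.150),velocity=.1,frame=Rt(.255+np.pi)); robot.pause(.15); st()
print(robot.move_linear((.508,-.3252,.115),velocity=.05,threshold=4)); st()
print(robot.move_linear((.508,-.3252,.0865),velocity=.04,threshold=4)); st()
q=robot.grab_frame("scene"); cv2.imwrite("pics/r.png",cv2.resize(q[150:270,90:240,::-1],None,fx=4,fy=4,interpolation=cv2.INTER_CUBIC))
E
```

```text
26.87 [ 0.5082 -0.3254  0.1506] n -305.11 u -12.86 F [ 0.33  1.25 -0.87] M [ 0.1   -0.127  0.042] 0.0184
False
 27.72 [ 0.5081 -0.3252  0.1152] n -304.96 u -12.96 F [-0.38 -0.08 -0.69] M [ 0.059 -0.129 -0.003] 0.0182
True
 28.42 [ 0.5077 -0.325   0.0861] n -304.79 u -13.45 F [-1.32 -0.01  7.39] M [ 0.197  0.153 -0.01 ] 0.0175
```

View pics/r.png

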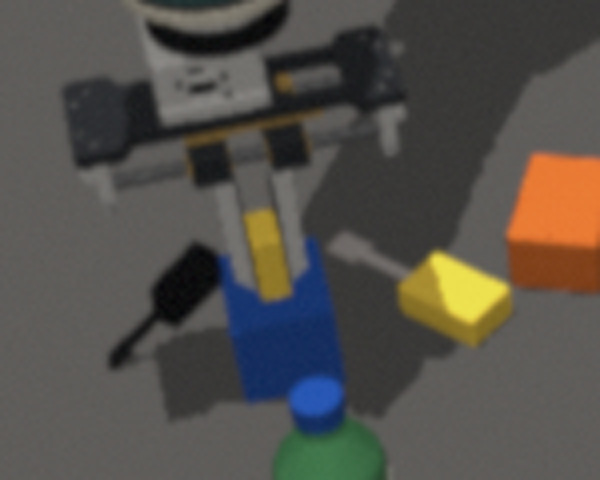

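The key is fully down: contact came at the original grasp height, with the handle on the block. Now I'll release and back off.

```bash
python3 - <<'E'
from m import *
robot.gripper_to(.05); st()
robot.move_linear((.508,-.3252,.24),velocity=.12)
robot.move_ptp((.36,-.48,.26),Rt(.255+np.pi)); robot.pause(.3); st()
for n in("top","scene"): cv2.imwrite(f"pics/{n}8.png",robot.grab_frame(n)[:,:,::-1])
q=cv2.imread("pics/scene8.png"); t=cv2.imread("pics/top8.png")
cv2.imwrite("pics/s.png",np.hstack([cv2.resize(t[180:280,350:450],(390,390),interpolation=cv2.INTER_CUBIC),cv2.resize(q[180:280,110:210],(390,390),interpolation=cv2.INTER_CUBIC)]))
def rect(P):
    (c,(w,h),a)=cv2.minAreaRect((P[:,:2]*1000).astype(np.float32)); return np.round(c,1),np.round((w,h),1),round(a,1)
for n,im,cam,roi,V in(("top",t,top,(390,215,25,20),165),("scene",q,sc,(145,195,25,40),195)):
    try:
        k=max(comps(im[:,:,::-1],(20,110,V),(36,255,255),roi,5,8),key=cv2.contourArea); print(n,rect(np.array([cam.plane(u,.106) for u in k])))
    except Exception as ex: print(n,ex)
k=max(comps(q[:,:,::-1],(20,120,60),(35,255,255),(145,195,25,40),5),key=cv2.contourArea); print(cen(k),cv2.minAreaRect(k)); lockang(q[:,:,::-1])
E
```

```text
29.15 [ 0.5072 -0.3248  0.0857] n -304.64 u -13.94 F [ 0.21 -0.51  0.15] M [ 0.037 -0.138  0.026] 0.0501
 31.75 [ 0.3608 -0.4793  0.2599] n -473.68 u -143.37 F [ 0.2  -0.52  0.1 ] M [ 0.116 -0.147  0.028] 0.0504
top (array([ 506.4, -326.1]), array([28.3, 16.4]), 14.6)
scene (array([ 509.7, -325.3]), array([30.6, 17.1]), 14.4)
[156.20553033 211.92437061] ((156.52943420410156, 212.61766052246094), (22.010107040405273, 8.670647621154785), 75.96376037597656)
red [280.77 207.34] 11.65625 [ 0.5353 -0.0343]
red [290.44 212.69] 3.328125 [ 0.5556 -0.0139]
```

View pics/s.png

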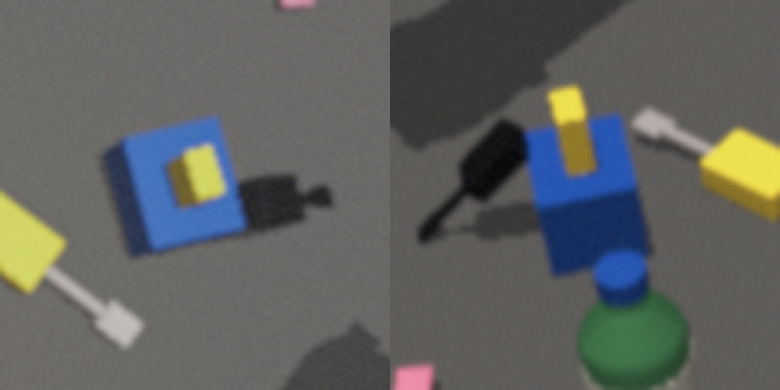

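View pics/scene8.png

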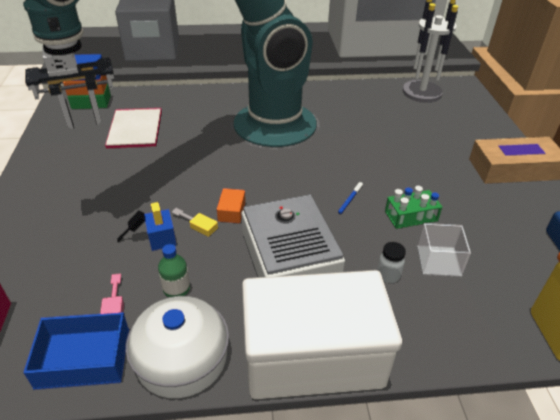

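The key stands in its holder at (156,212) in the scene view, within 1 mm of where it started. The lock dot is at the green mark, the bystanders haven't moved and the gripper is clear, so I'm handing in.

```bash
python3 - <<'E'
from rig import robot
robot.sign_off()
E
```

```text
the job is handed in; nothing more can be done
```

The lock is turned to its stop and the yellow key is back in its holder, released. I handed the job in at about 32 s of the 72 s allowed; no verdict is reported.

- **Turning the lock:** The blade went into the slot at the first try. I turned it clockwise in small steps. The wrist moment stayed near 0.1 N m, then climbed to 0.28 N m (last step) against the stop, below the 0.4 N m limit.
- **Lock position:** After lifting the key out, the slot angle gave about 1.57 rad in both cameras.
- **Key in holder:** The handle met the block at the same height as the original grasp. After release it measured within 1 mm of its starting position in both views, upright, with the gripper clear.
- **Bystanders:** The listed bystanders look unmoved in the pictures; I did not measure them.

**What disagreed:**
- **Camera offsets:** The scene camera read about 1 mm off in y, which I corrected against the held key. The two cameras differ by about 3 mm on the key's x.
- **Late torque rise:** The torque rose about 0.15 rad later than I expected, probably from play in the slot and give in the grip.
- **Fallen spare keys:** The three unlisted spare keys (black, pink and larger yellow) toppled during my first approach. I took this to be them losing balance, since the pink one was far from my path, but I did not check for contact. The black one now leans on or lies against the holder, and I left it there.

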